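# Set a telescopic leg to its length mark and clamp it

## Robot

A 7-joint arm with a two-finger parallel gripper is mounted at the origin on the work surface; the furniture and walls round the work are solid. World frame = base frame: x ahead of the robot, y to its left, z up, the work surface at z = 0. Lengths are in m, angles in rad, forces in N, time in s.
With the tool pointing down it reaches from about 0.425 to 0.875 m from the base axis. Payload 9.9 kg.
Tool frame: the origin (TCP) lies midway between the tips of the shut fingers; the grasp point (between the pads) lies 19 mm behind it; z points along the fingers, y is the line along which they close (so a half turn about z gives the same grasp; the last joint's range is limited). The gripper opens to 85 mm and grips with 20 to 120 N. Pads are 22 mm wide; open, the fingers measure 114 mm over their backs; the gripper's body (76 mm by 85 mm) begins 54 mm behind the grasp point. The pads swing forward as they close: fully open they stand 13 mm farther back than shut.
Start: joints at [1.18, 0.576, 0.025, 1.437, -0.015, 1.129, -0.057], TCP at [0.204, -0.643, 0.231] pointing down, gripper open.
Joint ranges: [-2.76, 2.76], [-0.34, 2.15], [-1.52, 1.57], [0.19, 2.46], [-1.09, 4.23], [0.17, 1.99], [-2.82, 2.82]. Speed limits (rad/s): [2.22, 2.22, 3.01, 3.01, 3.14, 3.14, 3.14].

## Interface

Orientations are given as [roll, pitch, yaw] about the fixed x, y, z axes, in that order (R = Rz(yaw) Ry(pitch) Rx(roll)).
In Python, from bench import read_state, snapshot, camera_model, sign_off gives the robot as it stands.
- The arm moves only by the tool apply_moves, never from a script. Its argument "moves" is text: rows parted by semicolons, each of 5 numbers parted by spaces: the opening, from 0 (shut) to 1 (fully open), then the shift along the world's x, y, z in m, then the turn about the world's z in rad. In form: grip dx dy dz yaw; .... A call has 1 to 5 rows; each row is the pose to reach, as a shift and turn from the pose commanded when the call began; what a row does not reach only later rows make up. A row lasts 1/12 s, in which the tool goes at most 41.7 mm and 7.16 degrees, less where a joint would pass 70% of its speed; a pose out of reach is approached as far as the arm can. A call with a gripper value outside its range is refused whole. The fingers move at their own pace and stop on an object; "force" is the grip in N (left out, the last holds). Time passes only in rows, so rows that repeat a pose let the fingers close. It gives the time, the measured TCP pose, the force, the opening and the grip force at its end, in the units of the state.
- read_state(): the state, without advancing time (a new reading comes with each control period).
- snapshot(name): name is "scene" or "top" or "wrist"; returns the picture (480x640x3 uint8, red, green, blue); there is no depth.
- camera_model(name): a dict with "fx", "fy", "cx", "cy" (pixels), "rvec" (rotation vector, rad) and "tvec" (3), from world to camera coordinates, as OpenCV has them; the wrist camera has in their place "T_tool_cam" (4x4, takes a point from camera to tool coordinates, whose origin is the TCP and whose axes are the flange's). Camera axes: x right, y down, z forward; pixel columns grow to the right and rows downward; lengths in m; the calibration is good to about 2 mm. A picture is of the moment at which its call begins: read the wrist's pose just before it. camera_model takes no time and is no camera call.
- sign_off(): hands the job in; it is judged then, once.
The state is a dict: "time_s": time; "qpos": joint angles; "dq": joint speeds; "joint_torque": joint torques, N m; "ee_pos": TCP position; "tcp_rot": TCP orientation; "ft_force": force on the tool from outside, world axes, zero at the start; "ft_torque": the same for the moment, N m; "finger_gap": opening from 0.0 (shut) to 1.0 (fully open); "gripper_force": force on a finger pad.
Only numpy, scipy, OpenCV 4.12 (cv2) and the standard library are available. Lean on these libraries where they do the work, as an engineer would, in place of code of your own. Each camera call takes 0.05 s, during which the arm holds its last target. There are 200 camera calls.

## Task

Pull the spring-loaded leg of the sample-photo stand out of its tube until the white line on its rubber foot plate is level with the yellow length mark. Keep the leg there and swing the red cam lever fully closed against the leg, then finish still holding: the gripper keeps leg and closed lever pinched together, the leg on its mark, and nothing is let go (the worn cam does not hold the leg by itself). Leave the yellow mark and the things lying around the stand alone.

Things in the scene. Friction and masses are not known exactly. Their poses are not given: they have to be found in the camera images.
- stand: Fixed bench cradle: grey board (x -150..+115, y -88..+50, z 0..14 mm) carrying a level aluminium tube. Origin on the bench under the tube's mouth; x runs back along the tube, y to the lever's side, z up; the leg slides out along -x. The mark's rail lies at y -79..-63 mm, below z 20 mm.
- mouth (a point): Centre of the tube's mouth, 66 mm above the stand's origin. In the stand frame tube and black clamp collar fill x -13..+116, y -21..+21, z 36..96 mm; the lever's yoke reaches to x -28 mm at y 7..21 mm.
- leg_origin (a point): The sliding leg: flat aluminium bar 14 mm wide (y -7..+7) and 36 mm high (z 48..84 mm), with a black rubber foot plate across its end. This point of the leg (axes as the stand's) coincides with the stand's origin when the leg is fully in, and moves with the leg. A 6 mm thick cap (y -13..+7, z 62..84 mm) covers the bar's end above the plate.
- foot_pull (a point): Middle of the foot plate's inner face (the face to pull on), at x -65 mm, z 43 mm in the leg_origin frame. The plate is 9 mm thick, 103 mm wide (y -58..+45), z 22..64 mm. With the leg in, 37 mm are free between plate and lever yoke.
- leg (a joint): Travel of the leg out of its tube in m: 0 = fully in (as it starts), up to 0.065. A spring always pulls it in with 4 to 5.3 N (sliding friction 0.6 N); nothing else holds it, and the closed lever does not hold it either. It is free of play sideways.
- leg_index (a point): Point on the white line of the foot plate, at the plate's -y edge, mid-thickness (69.5 mm before leg_origin in -x), 28 mm above the bench.
- mark (a joint): Position of the yellow length mark, a rider on the rail, in m: the leg is on its mark when leg equals this value (0.025 to 0.045). Stiff; not to be moved.
- mark_tip (a point): Upper edge of the yellow mark's upright pointer, 34 mm above the bench; rail rider 14x20 mm, pointer 3 mm thick, beside the foot plate's -y edge. The leg is on its mark when leg_index and mark_tip have the same x in the stand frame.
- lever (a joint): Angle of the red cam lever in rad: 0 = fully closed (parallel to the bar, against its +y side, stopped there), growing as its free end swings out to +y (range 0 to 0.55; starts 0.36 to 0.46). Stays where left; turning takes about 0.12 N m. Hinge axis vertical, at x -20, y +13 mm in the stand frame.
- lever_hinge (a point): The red cam lever: bar 105 mm long from the hinge towards the foot plate, 8 mm thick, 16 mm high (z 68..84 mm above the bench, so it passes above the foot plate); closed it fills y 9..17 mm, so bar and lever pinched together measure 24 mm. This point lies on the hinge axis, 76 mm above the bench.
- lever_tip (a point): Free end of the red lever, on its centreline, 105 mm from the hinge axis, 76 mm above the bench.
- timer: Bystander: cream stopwatch 60x60x18 mm lying on the bench beside the stand; origin under its centre.
- tin: Bystander: lidded round grey metal tin 62 mm across, 24 mm high; origin under its centre.
- open_tin: Bystander: open round grey metal tin without lid, 60 mm across, 21 mm high; origin under its centre.

How it is judged:
By the outcome, as a careful person would: the job done as asked, in the order asked, and still so for the second after the job is handed in, while the arm keeps its last pose, push and grip.
It also fails if it takes over 32 s, if anything falls off the work surface, if the arm or the gripper's body presses on something with over 40 N, if the wrist force passes 120 N, or if a joint passes its speed limit or range.

## Working session

There is one attempt and no reset: what is moved stays moved. The work goes in short steps, Python scripts to look and compute and a tool call to move; the robot and the scene stay as the last step left them, time stands still between calls to the robot, and variables do not carry over. Pictures are saved under pics/ and viewed, at most 10 in all, crops included, and the job is handed in when it is done.

Besides the shell and the picture viewer there is one more tool, called after ">>>" by a JSON object that holds its "method" and its "body". apply_moves: Moves the arm, as the interface text tells. Its arguments: {"type":"object","properties":{"moves":{"type":"string"},"force":{"type":"number"}},"required":["moves"]}

```bash
mkdir -p pics; ls; python3 - <<'E'
from bench import *
import cv2
for n in("scene","top"):
    im=snapshot(n); cv2.imwrite(f"pics/{n}0.png",im[:,:,::-1]); print(n,camera_model(n))
print(camera_model("wrist")); print(read_state())
E
```

```text
pics
scene {'fx': 565.0717914090089, 'fy': 565.0717914090089, 'cx': 308.98866496307943, 'cy': 235.9045291742653, 'rvec': array([ 1.29217359, -2.234933  ,  0.93128716]), 'tvec': array([0.20432765, 0.48714065, 0.50098735])}
top {'fx': 455.9482872305133, 'fy': 455.9482872305133, 'cx': 326.72102566088563, 'cy': 239.9670450030291, 'rvec': array([ 2.16158217, -2.11092495,  0.09631491]), 'tvec': array([-0.11468852,  0.63575126,  0.84930378])}
{'fx': 371.68500648261664, 'fy': 371.68500648261664, 'cx': 320.55563393963433, 'cy': 233.85876116382323, 'T_tool_cam': array([[ 9.50215207e-04, -9.64092816e-01, -2.65563813e-01,
         6.64829378e-02],
       [ 9.99998913e-01,  1.21560990e-03, -8.35003065e-04,
         8.52469902e-05],
       [ 1.12784246e-03, -2.65562731e-01,  9.64092923e-01,
        -1.42023021e-01],
       [ 0.00000000e+00,  0.00000000e+00,  0.00000000e+00,
         1.00000000e+00]])}
{'time_s': 0.1, 'qpos': array([ 1.18019787,  0.57646242,  0.02480798,  1.43786432, -0.01501894,
        1.12897296, -0.05650212]), 'dq': array([-0.00020618, -0.00098179,  0.0002695 , -0.00304422, -0.00141336,
       -0.00062495, -0.00020963]), 'joint_torque': array([ 7.02132034e-03, -7.67293310e+01,  2.25748971e+00, -2.86602437e+01,
        1.56857277e-02,  8.68033734e-03,  2.96369410e-05]), 'ee_pos': array([ 0.20376255, -0.64307078,  0.23050408]), 'tcp_rot': array([-3.14006948e+00,  4.01437204e-05,  3.06853235e-01]), 'ft_force': array([-0.83149934, -0.00918731, -0.46807744]), 'ft_torque': array([ 0.00901782,  0.00137512, -0.04774598]), 'gripper_force': 0.0, 'finger_gap': 1.0013707682302204}
```

View pics/scene0.png

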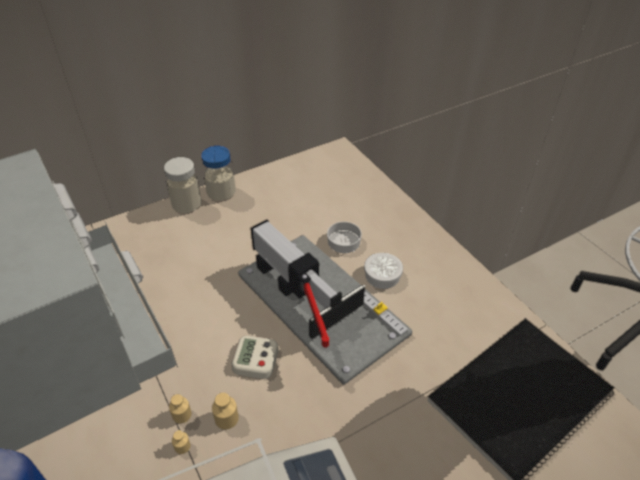

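View pics/top0.png

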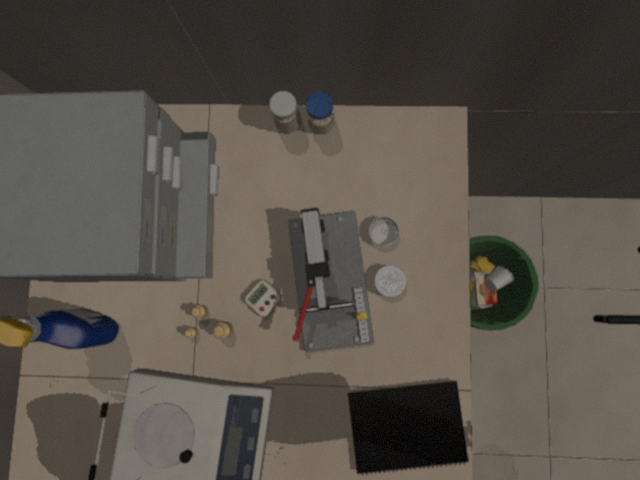

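The stand lies in the middle of both views. In top, the red lever runs (312,280)→(296,338), the foot plate is at row ~306, the yellow mark is near (362,316), and the timer (262,298) is on the lever side. I'll measure next.

```bash
cat > h.py <<'E'
import numpy as np, cv2
from bench import *
from scipy.spatial.transform import Rotation as Ro
def cam(n,st=None):
    m=camera_model(n)
    K=np.array([[m['fx'],0,m['cx']],[0,m['fy'],m['cy']],[0,0,1]])
    if n=='wrist':
        T=np.eye(4);T[:3,:3]=Ro.from_euler('xyz',st['tcp_rot']).as_matrix();T[:3,3]=st['ee_pos']
        W=T@m['T_tool_cam'];R=W[:3,:3].T;t=-R@W[:3,3]
    else: R=cv2.Rodrigues(m['rvec'])[0];t=m['tvec']
    return K,R,t
def ray(c,uv):
    K,R,t=c;d=R.T@np.linalg.inv(K)@[*uv,1];return -R.T@t,d
def plane(c,uv,z):
    o,d=ray(c,uv);return o+d*(z-o[2])/d[2]
def proj(c,P):
    K,R,t=c;q=K@(R@np.asarray(P)+t);return q[:2]/q[2]
def tri(c1,u1,c2,u2):
    o1,d1=ray(c1,u1);o2,d2=ray(c2,u2)
    s=np.linalg.lstsq(np.c_[d1,-d2],o2-o1,rcond=None)[0]
    a,b=o1+d1*s[0],o2+d2*s[1];return (a+b)/2,np.linalg.norm(a-b)
def red(im):
    h=cv2.cvtColor(im,cv2.COLOR_RGB2HSV);return (((h[...,0]<8)|(h[...,0]>172))&(h[...,1]>170)&(h[...,2]>70)).astype(np.uint8)
def yel(im):
    h=cv2.cvtColor(im,cv2.COLOR_RGB2HSV);return ((h[...,0]>18)&(h[...,0]<34)&(h[...,1]>150)&(h[...,2]>100)).astype(np.uint8)
E
python3 - <<'E'
from h import *
for n,(x,y,w,h) in dict(top=(240,200,190,160),scene=(230,210,190,180)).items():
    im=cv2.imread(f"pics/{n}0.png");rgb=im[:,:,::-1].copy()
    cv2.imwrite(f"pics/{n}0c.png",cv2.resize(im[y:y+h,x:x+w],None,fx=600/h if h*4>600 else 4,fy=600/h if h*4>600 else 4,interpolation=cv2.INTER_CUBIC)[:600,:800])
    c=cam(n);print(n,-c[1].T@c[2])
    for nm,f in(('red',red),('yel',yel)):
        k,l,s,ce=cv2.connectedComponentsWithStats(f(rgb))
        for i in range(1,k):
            if s[i,4]>8 and x<ce[i][0]<x+w and y<ce[i][1]<y+h:
                p=np.argwhere(l==i)[:,::-1];r=cv2.minAreaRect(p.astype(np.float32));print(nm,s[i],ce[i],cv2.boxPoints(r).round(1).tolist())
c=cam('top')
for uv in[(290,218),(355,212),(372,345),(302,350)]:print(uv,plane(c,uv,.014))
print(plane(c,(313,215),.096),plane(c,(316,270),.096))
E
```

```text
top [ 0.52447332 -0.13543368  0.91936689]
red [294 287  18  53 166] [302.62650602 313.29518072] [[293.5, 338.79998779296875], [308.79998779296875, 286.3999938964844], [312.20001220703125, 287.29998779296875], [296.8999938964844, 339.79998779296875]]
yel [357 313  10   6  50] [361.5  315.56] [[357.0, 313.0], [366.0, 313.0], [366.0, 318.0], [357.0, 318.0]]
scene [0.08478044 0.18053777 0.70018748]
red [304 283  25  63 368] [316.71195652 314.83695652] [[302.20001220703125, 284.0], [309.29998779296875, 281.5], [330.70001220703125, 343.3999938964844], [323.6000061035156, 345.79998779296875]]
red [260 362   3   3   9] [261. 363.] [[260.0, 362.0], [262.0, 362.0], [262.0, 364.0], [260.0, 364.0]]
yel [374 303  13  11  85] [379.90588235 308.07058824] [[373.5, 309.5], [381.0, 302.0], [386.5, 307.5], [379.0, 315.0]]
(290, 218) [ 0.68474222 -0.02308149  0.014     ]
(355, 212) [ 0.69956115 -0.15409338  0.014     ]
(372, 345) [ 0.4381506  -0.19174002  0.014     ]
(302, 350) [ 0.42457808 -0.05606011  0.014     ]
[ 0.67664211 -0.07546791  0.096     ] [ 0.57576408 -0.08393522  0.096     ]
```

View pics/top0c.png

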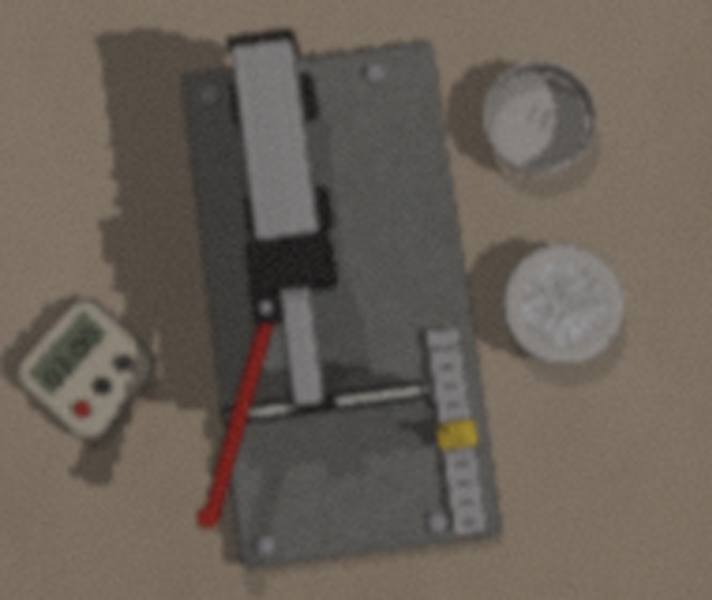

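View pics/scene0c.png

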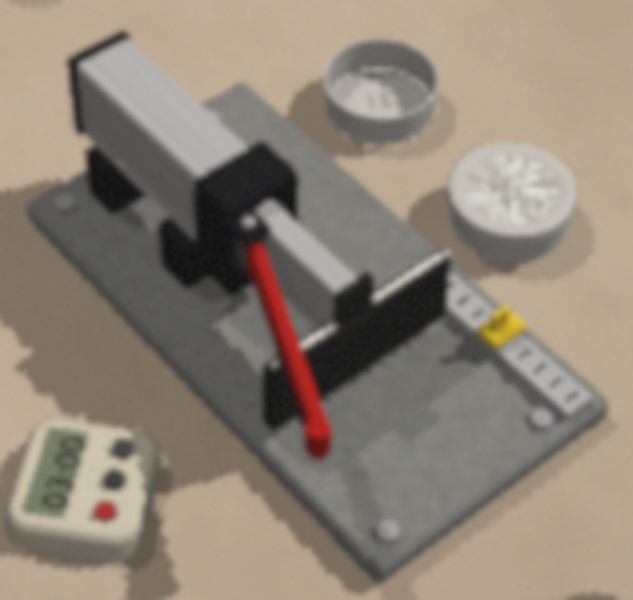

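Both crops clearly show the board corners, the plate's white top line, the lever ball end and the yellow rider. I'll triangulate them and fit the stand pose.

```bash
cat > m.py <<'E'
from h import *
ct,cs=cam('top'),cam('scene')
T=lambda u:(240+u[0]/3.75-.4,200+u[1]/3.75-.4)
S=lambda u:(230+u[0]/3.3333-.35,210+u[1]/3.3333-.35)
pts=dict(A=((183,72),(30,210)),B=((432,42),(240,85)),C=((498,535),(605,405)),D=((247,566),(380,578)),
 plateR=((424,392),(449,257)),tip=((207,519),(318,436)),hinge=((265,308),(249,221)),mark=((457,434),(502,327)),barend_my=((322,402),(366,280)),
 tubeback=((235,45),(80,62)),tubebackR=((293,36),(128,38)))
P={}
for k,(a,b) in pts.items():
    P[k],e=tri(ct,T(a),cs,S(b));print(k,(P[k]*1000).round(1),round(e*1000,1))
loc=np.array([[115,50],[115,-88],[-150,-88],[-150,50]])/1e3
Q=np.array([P[k][:2] for k in'ABCD'])
a=loc-loc.mean(0);b=Q-Q.mean(0);yaw=np.arctan2((a[:,0]*b[:,1]-a[:,1]*b[:,0]).sum(),(a*b).sum())
R=np.array([[np.cos(yaw),-np.sin(yaw)],[np.sin(yaw),np.cos(yaw)]]);o=Q.mean(0)-R@loc.mean(0)
print('yaw',yaw,'o',o,'res',((Q-(loc@R.T+o))*1000).round(1).tolist())
for k in P: print(k,((P[k][:2]-o)@R*1000).round(1))
E
python3 m.py
```

```text
A [683.2 -20.5   8.4] 2.9
B [ 703.  -152.8   12.1] 2.0
C [ 443.6 -192.2   14.1] 0.6
D [423.3 -62.1   7.8] 0.7
plateR [ 515.6 -152.5   65.1] 1.6
tip [452.8 -48.3  82. ] 0.1
hinge [554.3 -74.3  95.6] 0.4
mark [ 494.6 -170.3   27.5] 0.8
barend_my [ 509.2 -103.8   85.7] 3.3
tubeback [683.  -55.7  92.3] 1.3
tubebackR [688.7 -83.8  89.8] 0.7
yaw 0.1540125683454581 o [ 0.5776264  -0.08544008] res [[-0.4, -2.1], [-1.8, 1.9], [0.6, 3.2], [1.5, -3.0]]
A [114.3  48. ]
B [113.5 -85.8]
C [-148.9  -84.9]
D [-148.9   46.8]
plateR [-71.6 -56.8]
tip [-117.6   55.8]
hinge [-21.4  14.5]
mark [-95.1 -71.1]
barend_my [-70.4  -7.6]
tubeback [108.7  13.3]
tubebackR [110.  -15.4]
```

Stand pose fitted: yaw 0.154, origin (0.578, −0.085), residuals ≤ 3 mm. In the stand frame, hinge, plate and lever length (107 mm) agree with the text. I'll move above the free gap, offset to the lever side.

>>> {"method": "apply_moves", "body": {"moves": "1 0.02 0.035 0 -0.08; 1 0.04 0.07 0 -0.153; 1 0.06 0.105 0 -0.153; 1 0.08 0.14 0 -0.153; 1 0.1 0.175 0 -0.153"}}

```text
time_s: 0.52
ee_pos: [0.3043, -0.4665, 0.231]
tcp_rot: [-3.141, 0.0, 0.154]
ft_force: [0.8, -0.8, 0.0]
finger_gap: 1.003
gripper_force: 0.0
```

>>> {"method": "apply_moves", "body": {"moves": "1 0.02 0.035 0 0; 1 0.04 0.07 0 0; 1 0.06 0.105 0 0; 1 0.08 0.14 0 0; 1 0.1 0.175 0 0"}}

```text
time_s: 0.93
ee_pos: [0.4043, -0.2916, 0.2312]
tcp_rot: [-3.141, 0.0, 0.154]
ft_force: [0.5, -0.2, -0.1]
finger_gap: 1.002
gripper_force: 0.0
```

>>> {"method": "apply_moves", "body": {"moves": "1 0.02 0.035 0 0; 1 0.04 0.07 0 0; 1 0.06 0.105 0 0; 1 0.08 0.14 0 0; 1 0.1 0.175 0 0"}}

```text
time_s: 1.35
ee_pos: [0.5043, -0.1166, 0.2312]
tcp_rot: [3.142, 0.0, 0.154]
ft_force: [0.9, -0.7, -0.2]
finger_gap: 1.001
gripper_force: 0.0
```

>>> {"method": "apply_moves", "body": {"moves": "1 0.012 0.024 0 0; 1 0.024 0.047 0 0; 1 0.024 0.047 0 0; 1 0.024 0.047 0 0"}}

```text
time_s: 1.68
ee_pos: [0.5281, -0.0699, 0.2308]
tcp_rot: [-3.141, 0.001, 0.157]
ft_force: [0.7, -1.7, -0.2]
finger_gap: 1.0
gripper_force: 0.0
```

```bash
python3 - <<'E'
from h import *
st=read_state(); im=snapshot("wrist"); cv2.imwrite("pics/w1.png",im[:,:,::-1]); print(st)
np.save("w1.npy",np.r_[st['ee_pos'],st['tcp_rot']])
c=cam('wrist',st)
o=np.array([.5776,-.0854]);a=.154;R=np.array([[np.cos(a),-np.sin(a)],[np.sin(a),np.cos(a)]])
print('tcp local',R.T@(st['ee_pos'][:2]-o))
for p in[(-69.5,-58,64),(-69.5,45,64),(-65,-7,84),(-95,-71,34),(-20,13,84),(-117,56,84),(-28,0,84)]:
    print(p,proj(c,[*(o+R@np.array(p[:2])/1e3),p[2]/1e3]).round(1))
E
```

```text
{'time_s': 1.6833, 'qpos': array([ 0.10406575,  0.36541329, -0.08414147,  1.81101892,  0.03597311,
        0.96742692, -1.40875211]), 'dq': array([ 0.04060147, -0.01022199,  0.03626144,  0.01826281,  0.01042748,
        0.00201439,  0.01075821]), 'joint_torque': array([ -2.54347019, -57.22996831,  -1.33879658, -26.69059217,
        -0.29159929,  -0.12102715,  -0.30156375]), 'ee_pos': array([ 0.52809631, -0.06990654,  0.23084609]), 'tcp_rot': array([-3.14104104e+00,  6.93891760e-04,  1.57029635e-01]), 'ft_force': array([ 0.70023934, -1.68099205, -0.19449974]), 'ft_torque': array([-0.03528634, -0.03608745, -0.00494508]), 'gripper_force': 0.0, 'finger_gap': 1.0002731719926705}
tcp local [-0.04654126  0.02290357]
(-69.5, -58, 64) [414.2 238.9]
(-69.5, 45, 64) [295.1 238.4]
(-65, -7, 84) [357.6 240.2]
(-95, -71, 34) [418.3 255.8]
(-20, 13, 84) [333.6 184.6]
(-117, 56, 84) [281.3 298.8]
(-28, 0, 84) [350.1 194.9]
```

```bash
python3 - <<'E'
import cv2
im=cv2.imread("pics/w1.png")
cv2.imwrite("pics/w1c.png",cv2.resize(im[150:330,230:470],None,fx=10/3,fy=10/3,interpolation=cv2.INTER_CUBIC))
E
```

```text
(no output)
```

View pics/w1c.png

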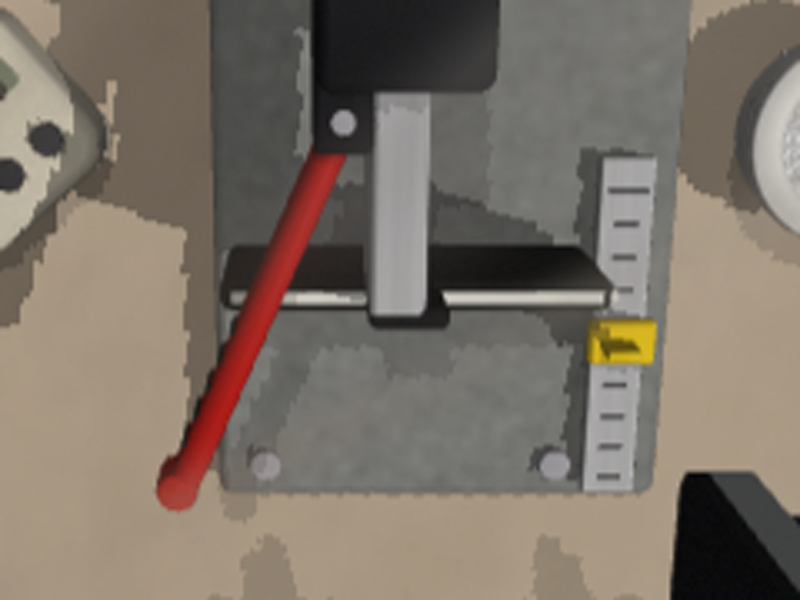

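The wrist view confirms the fitted pose: the plate's right end is at (413,239) against (414,239) predicted, the hinge screw at (333,187), and the gap is free. The yellow mark centre is at about (417,252). Next I'll get the mark's x from the three views.

```bash
cat >> h.py <<'E'
o=np.array([.5776,-.0854]);a=.154;Rs=np.array([[np.cos(a),-np.sin(a)],[np.sin(a),np.cos(a)]])
loc=lambda P:(np.r_[Rs.T@(np.asarray(P)[:2]-o),P[2]]*1e3).round(1)
wor=lambda p:np.r_[o+Rs@np.array(p[:2])/1e3,p[2]/1e3]
E
python3 - <<'E'
from h import *
w=np.load("w1.npy");cw=cam('wrist',dict(ee_pos=w[:3],tcp_rot=w[3:]))
im=cv2.imread("pics/w1.png")[:,:,::-1].copy()
k,l,s,ce=cv2.connectedComponentsWithStats(yel(im))
for i in range(1,k):
    if s[i,4]>15: print(s[i],ce[i])
i=1+np.argmax(s[1:,4]);b=s[i];U=ce[i]
for z in(.02,.027,.034):
    print(z,loc(plane(cw,U,z)),'top edge',loc(plane(cw,(U[0],b[1]-.5),z)),'bot',loc(plane(cw,(U[0],b[1]+b[3]-.5),z)))
ct,cs=cam('top'),cam('scene')
for n,c,u in(('top',ct,(361.5,315.56)),('scene',cs,(379.9,308.07))):
    print(n,[loc(plane(c,u,z)) for z in(.02,.027,.034)])
print('tri',loc(tri(cw,U,ct,(361.5,315.56))[0]),loc(tri(cw,U,cs,(379.9,308.07))[0]))
print('line',loc(plane(cw,(413,239.4),.064)),loc(plane(cw,(387,239.4),.064)),loc(plane(ct,(240+424/3.75-.4,200+392/3.75-.4),.064)))
p=cv2.resize(im[235:270,395:440],None,fx=16,fy=16,interpolation=cv2.INTER_NEAREST);cv2.imwrite("pics/w1m.png",p[:,:,::-1])
E
```

```text
[406 246  21  13 232] [416.29741379 251.90086207]
0.02 [-95.7 -72.6  20. ] top edge [-89.  -72.1  20. ] bot [-102.7  -73.1   20. ]
0.027 [-93.4 -70.7  27. ] top edge [-86.9 -70.2  27. ] bot [-100.2  -71.2   27. ]
0.034 [-91.1 -68.8  34. ] top edge [-84.7 -68.3  34. ] bot [-97.8 -69.3  34. ]
top [array([-95.5, -71.1,  20. ]), array([-95.2, -70.8,  27. ]), array([-95. , -70.6,  34. ])]
scene [array([-91.5, -75.2,  20. ]), array([-95.2, -70.9,  27. ]), array([-98.8, -66.7,  34. ])]
tri [-95.1 -71.4  22.9] [-94.2 -71.6  25.2]
line [-69.9 -57.   64. ] [-70.  -34.5  64. ] [-71.  -56.3  64. ]
```

View pics/w1m.png

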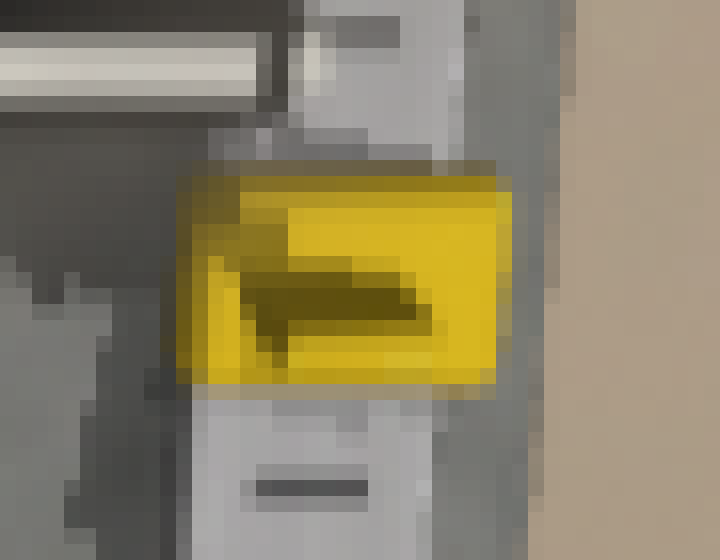

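The mark is roughly 25–27 mm beyond the white line. I'll descend into the gap now.

>>> {"method": "apply_moves", "body": {"moves": "1 0 -0.001 -0.04 -0.003; 1 0 -0.001 -0.08 -0.003; 1 0 -0.001 -0.12 -0.003; 1 0 -0.001 -0.15 -0.003; 1 0 -0.001 -0.17 -0.003", "force": 40}}

```text
time_s: 2.15
ee_pos: [0.5256, -0.0743, 0.0585]
tcp_rot: [-3.142, 0.004, 0.148]
ft_force: [-0.1, 0.5, 0.6]
finger_gap: 1.0
gripper_force: 0.0
```

>>> {"method": "apply_moves", "body": {"moves": "1 0 0 -0.01 0; 1 0 0 -0.02 0; 1 0 0 -0.02 0"}}

```text
time_s: 2.4
ee_pos: [0.5272, -0.0733, 0.0403]
tcp_rot: [-3.142, 0.002, 0.15]
ft_force: [0.4, 0.1, -0.3]
finger_gap: 1.0
gripper_force: 0.0
```

```bash
python3 - <<'E'
from h import *
st=read_state();print(st['ee_pos'],st['tcp_rot'],st['ft_force'],loc(st['ee_pos']))
im=snapshot("scene")[:,:,::-1];cv2.imwrite("pics/s2.png",cv2.resize(im[180:360,220:430],None,fx=3.3333,fy=3.3333,interpolation=cv2.INTER_CUBIC))
E
```

```text
[ 0.52720316 -0.07334174  0.04032657] [-3.14159123e+00  1.59066431e-03  1.49607477e-01] [ 0.42553975  0.11631478 -0.26405752] [-48.   19.6  40.3]
```

View pics/s2.png

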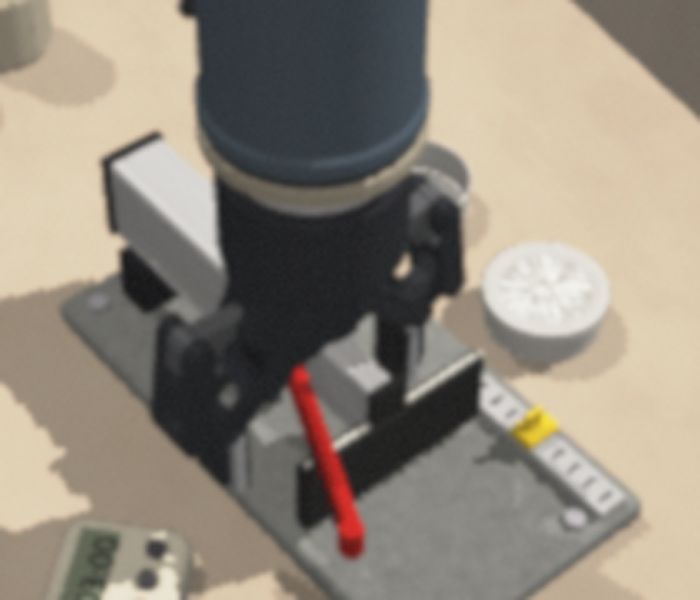

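The −y finger is behind the plate and the +y finger outside the lever, with nothing touched. I'll pull most of the way.

>>> {"method": "apply_moves", "body": {"moves": "1 -0.005 -0.001 0 0; 1 -0.01 -0.0015 0 0; 1 -0.015 -0.002 0 0; 1 -0.02 -0.003 0 0; 1 -0.024 -0.0037 0 0"}}

```text
time_s: 2.87
ee_pos: [0.5055, -0.0764, 0.0427]
tcp_rot: [3.141, -0.005, 0.151]
ft_force: [5.8, 0.7, -1.1]
finger_gap: 1.001
gripper_force: 2.7
```

>>> {"method": "apply_moves", "body": {"moves": "1 0 0 0 0.004; 1 0 0 0 0.004; 1 0 0 0 0.004"}}

```text
time_s: 3.12
ee_pos: [0.505, -0.0763, 0.0422]
tcp_rot: [3.141, -0.003, 0.155]
ft_force: [4.3, -0.9, 3.4]
finger_gap: 1.0
gripper_force: 2.1
```

```bash
python3 - <<'E'
from h import *
st=read_state();print(st['ee_pos'],st['tcp_rot'],st['ft_force'],loc(st['ee_pos']))
np.save("w3.npy",np.r_[st['ee_pos'],st['tcp_rot']])
im=snapshot("wrist");cv2.imwrite("pics/w3.png",im[:,:,::-1])
c=cam('wrist',st)
for p in[(-69.5-18,-58,64),(-69.5-18,-58,28),(-95,-65,34),(-95,-71,20),(-20,13,84)]: print(p,proj(c,wor(p)).round(1))
E
```

```text
[ 0.50499526 -0.07631757  0.04220324] [ 3.14093869e+00 -2.62673694e-03  1.54857379e-01] [ 4.33948274 -0.93285116  3.37890408] [-70.4  20.1  42.2]
(-87.5, -58, 64) [530.5 365.2]
(-87.5, -58, 28) [488.3 318.4]
(-95, -65, 34) [507.5 339.8]
(-95, -71, 20) [505.9 324.4]
(-20, 13, 84) [346.7 192.7]
```

View pics/w3.png

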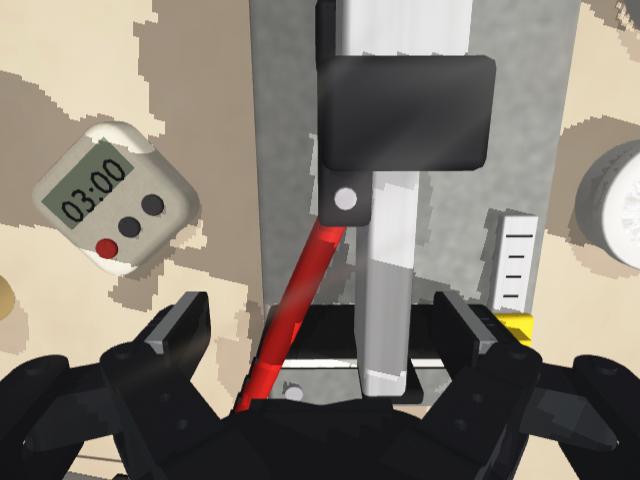

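The plate is hooked (≈4.3 N) and the lever untouched. The white line is at row ~364 (cols 275–355, 412–440), and the rider's back edge at row ~314 (cols 500–532). I'll compute both in the stand frame.

```bash
python3 - <<'E'
from h import *
w=np.load("w3.npy");c=cam('wrist',dict(ee_pos=w[:3],tcp_rot=w[3:]))
im=cv2.imread("pics/w3.png")[:,:,::-1]
g=im.astype(int).sum(2)
for u in(300,330,420,430): print(u,dict(zip(range(356,373),g[356:373,u])))
for u in(515,522): print(u,[(v,*im[v,u]) for v in range(308,322)])
for uv in[(300,364),(345,364),(420,364),(430,364)]:print(uv,loc(plane(c,uv,.064)))
for v in(313.5,315.5,317.5):print(v,loc(plane(c,(518,v),.02)))
print('hinge',loc(plane(c,(346,199),.088)),loc(plane(c,(346,199),.094)))
print('w1 hinge')
w=np.load("w1.npy");c1=cam('wrist',dict(ee_pos=w[:3],tcp_rot=w[3:]))
print(loc(tri(c,(346,199),c1,(332.6,186.4))[0]), 'scale black ticks')
# plate line top cam
t=snapshot('top');cv2.imwrite('pics/t3.png',t[:,:,::-1])
E
```

```text
300 {356: np.int64(118), 357: np.int64(127), 358: np.int64(176), 359: np.int64(446), 360: np.int64(729), 361: np.int64(756), 362: np.int64(757), 363: np.int64(757), 364: np.int64(757), 365: np.int64(757), 366: np.int64(728), 367: np.int64(458), 368: np.int64(121), 369: np.int64(292), 370: np.int64(402), 371: np.int64(431), 372: np.int64(429)}
330 {356: np.int64(84), 357: np.int64(92), 358: np.int64(218), 359: np.int64(550), 360: np.int64(738), 361: np.int64(755), 362: np.int64(755), 363: np.int64(755), 364: np.int64(755), 365: np.int64(755), 366: np.int64(723), 367: np.int64(452), 368: np.int64(114), 369: np.int64(363), 370: np.int64(435), 371: np.int64(432), 372: np.int64(427)}
420 {356: np.int64(105), 357: np.int64(107), 358: np.int64(234), 359: np.int64(553), 360: np.int64(694), 361: np.int64(713), 362: np.int64(713), 363: np.int64(714), 364: np.int64(714), 365: np.int64(714), 366: np.int64(521), 367: np.int64(188), 368: np.int64(164), 369: np.int64(366), 370: np.int64(430), 371: np.int64(431), 372: np.int64(432)}
430 {356: np.int64(108), 357: np.int64(113), 358: np.int64(235), 35
[... 1320 characters left out ...]
14, np.uint8(141), np.uint8(119), np.uint8(23)), (315, np.uint8(158), np.uint8(134), np.uint8(24)), (316, np.uint8(191), np.uint8(162), np.uint8(29)), (317, np.uint8(224), np.uint8(192), np.uint8(34)), (318, np.uint8(241), np.uint8(218), np.uint8(39)), (319, np.uint8(249), np.uint8(230), np.uint8(48)), (320, np.uint8(252), np.uint8(240), np.uint8(54)), (321, np.uint8(253), np.uint8(243), np.uint8(58))]
(300, 364) [-87.2  27.6  64. ]
(345, 364) [-87.1  10.9  64. ]
(420, 364) [-87.1 -16.9  64. ]
(430, 364) [-87.1 -20.6  64. ]
313.5 [-89.1 -76.1  20. ]
315.5 [-90.1 -76.3  20. ]
317.5 [-91.2 -76.4  20. ]
hinge [-21.   13.4  88. ] [-20.   13.8  94. ]
w1 hinge
[-19.2  14.2  98.7] scale black ticks
```

The leg is out about 17 mm and the rider centre sits near x ≈ −96.5, so the mark is ~26–27 mm. I'll pull further and partly close (still off the lever), so the wrist camera sees the mark.

>>> {"method": "apply_moves", "body": {"moves": "0.75 -0.003 -0.0005 0 0; 0.75 -0.006 -0.001 0 0; 0.75 -0.0084 -0.0013 0 0; 0.75 -0.0084 -0.0013 0 0; 0.75 -0.0084 -0.0013 0 0"}}

```text
time_s: 3.63
ee_pos: [0.4959, -0.0776, 0.0415]
tcp_rot: [3.141, -0.001, 0.155]
ft_force: [4.5, -0.5, 2.1]
finger_gap: 0.749
gripper_force: 2.1
```

```bash
python3 - <<'E'
from h import *
st=read_state();print(st['ee_pos'],st['tcp_rot'],st['ft_force'],st['finger_gap'],loc(st['ee_pos']))
np.save("w4.npy",np.r_[st['ee_pos'],st['tcp_rot']])
im=snapshot("wrist");cv2.imwrite("pics/w4.png",im[:,:,::-1])
cv2.imwrite("pics/w4c.png",cv2.resize(im[220:420,380:600,::-1],None,fx=3,fy=3,interpolation=cv2.INTER_CUBIC))
E
```

```text
[ 0.49589621 -0.0776243   0.0415006 ] [ 3.14130857e+00 -7.65649880e-04  1.54616145e-01] [ 4.46439869 -0.52925983  2.07807109] 0.7488144037089985 [-79.5  20.2  41.5]
```

View pics/w4c.png

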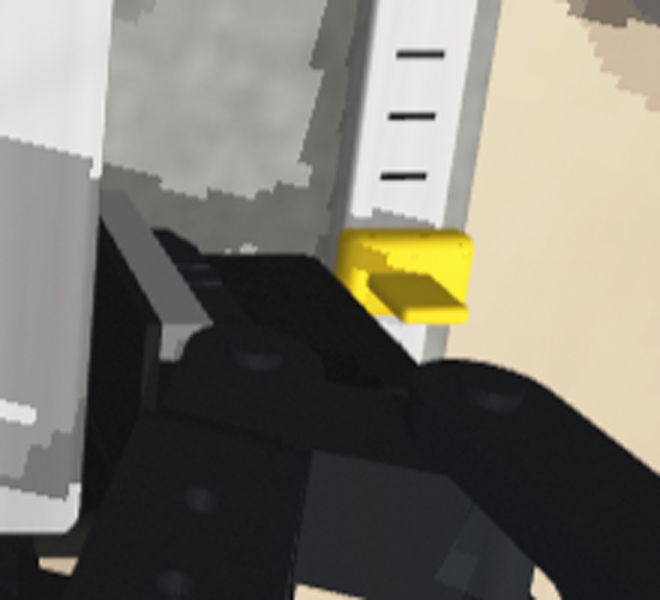

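The pointer's bright top edge shows at crop rows 306–322, i.e. px ≈ (524,324). The foot's right half is hidden by the finger, so I'll measure the pointer and look for the white line elsewhere.

```bash
python3 - <<'E'
from h import *
w=np.load("w4.npy");c=cam('wrist',dict(ee_pos=w[:3],tcp_rot=w[3:]))
im=cv2.imread("pics/w4.png")[:,:,::-1];g=im.astype(int).sum(2)
for u in(518,526): print(u,[(v,int(im[v,u,0])) for v in range(306,332)])
for v in(321.5,324.3,327): print('ptr',v,loc(plane(c,(524.5,v),.034)))
for v in(297,299): print('rider back edge',v,loc(plane(c,(520,v),.02)))
for u in range(250,360,12):
    b=np.where(g[350:420,u]>640)[0]
    if len(b) and len(b)<15: m=350+b.mean(); print(u,m,len(b),loc(plane(c,(u,m),.064)))
ct=cam('top');t=snapshot('top')
k,l,s,ce=cv2.connectedComponentsWithStats(yel(t))
for i in range(1,k):
    if s[i,4]>15 and 340<ce[i][0]<380:print(ce[i])
gt=t.astype(int).sum(2)
print(gt[310:330,338:356].tolist())
E
```

```text
518 [(306, 250), (307, 252), (308, 252), (309, 252), (310, 227), (311, 151), (312, 132), (313, 133), (314, 134), (315, 135), (316, 135), (317, 135), (318, 134), (319, 136), (320, 136), (321, 139), (322, 174), (323, 223), (324, 248), (325, 252), (326, 252), (327, 244), (328, 231), (329, 229), (330, 230), (331, 229)]
526 [(306, 252), (307, 252), (308, 252), (309, 252), (310, 252), (311, 252), (312, 252), (313, 248), (314, 196), (315, 134), (316, 135), (317, 135), (318, 135), (319, 135), (320, 136), (321, 140), (322, 186), (323, 234), (324, 250), (325, 252), (326, 252), (327, 243), (328, 196), (329, 163), (330, 162), (331, 162)]
ptr 321.5 [-94.6 -70.9  34. ]
ptr 324.3 [-96.  -71.1  34. ]
ptr 327 [-97.4 -71.3  34. ]
rider back edge 297 [-89.3 -75.3  20. ]
rider back edge 299 [-90.3 -75.5  20. ]
274 364.0 7 [-95.9  37.3  64. ]
286 364.0 7 [-95.9  32.8  64. ]
298 364.0 7 [-95.9  28.4  64. ]
310 364.0 7 [-95.8  24.   64. ]
322 364.0 7 [-95.8  19.5  64. ]
334 365.0 5 [-96.2  15.1  64. ]
346 366.5 2 [-96.9  10.7  64. ]
[361.41176471 315.52941176]
[[171, 179, 187, 188, 196, 186, 181, 203, 228,
[... 1089 characters left out ...]
 196, 220, 226, 232, 235, 227, 240, 232, 234, 231, 241], [209, 227, 234, 234, 235, 231, 231, 231, 237, 239, 235, 240, 242, 244, 241, 239, 247, 238], [229, 237, 239, 224, 251, 242, 237, 239, 242, 241, 245, 232, 241, 233, 256, 240, 247, 243], [238, 240, 235, 242, 239, 237, 247, 252, 240, 236, 247, 249, 255, 242, 242, 244, 243, 235], [239, 241, 241, 236, 226, 236, 235, 239, 228, 242, 244, 236, 246, 246, 254, 244, 244, 235], [233, 232, 228, 231, 226, 232, 222, 240, 230, 237, 235, 237, 247, 243, 249, 246, 236, 242], [240, 238, 242, 222, 225, 232, 224, 236, 234, 236, 242, 238, 237, 236, 225, 241, 234, 240], [232, 245, 238, 237, 231, 224, 235, 238, 232, 230, 233, 236, 242, 243, 233, 241, 236, 231]]
```

```bash
python3 - <<'E'
from h import *
ct=cam('top');ims=[snapshot('top').astype(float) for _ in range(3)];t=np.mean(ims,0)
g=t.sum(2)
t0=cv2.imread('pics/top0.png').astype(float).sum(2)
def line(g,u,v0,v1,z):
    v=np.arange(v0,v1);x=g[v0:v1,u]-g[v0:v1,u].min();x[x<.35*x.max()]=0
    m=(v*x).sum()/x.sum();return round(m,2),loc(plane(ct,(u,m),z))
for u in(344,347,350): print('t0',line(t0,u,301,308,.064))
for u in(350,351,352): print('now',line(g,u,314,321,.064))
y=yel(t.astype(np.uint8));p=np.argwhere(y[300:330,345:380]);print('yel',p.mean(0)+[300,345],p.min(0)+[300,345],p.max(0)+[300,345])
for z in(.02,.034):print(loc(plane(ct,p.mean(0)[::-1]+[345,300],z)))
cs=cam('scene');s=np.mean([snapshot('scene').astype(float) for _ in range(3)],0).astype(np.uint8)
cv2.imwrite('pics/s4.png',cv2.resize(s[270:340,310:410,::-1],None,fx=8,fy=8,interpolation=cv2.INTER_CUBIC))
E
```

```text
t0 (np.float64(304.78), array([-70.1, -40.2,  64. ]))
t0 (np.float64(304.19), array([-69.8, -45.8,  64. ]))
t0 (np.float64(303.81), array([-69.8, -51.4,  64. ]))
now (np.float64(318.39), array([-96.2, -47.9,  64. ]))
now (np.float64(318.03), array([-95.8, -49.8,  64. ]))
now (np.float64(317.95), array([-95.9, -51.6,  64. ]))
yel [315.43137255 361.33333333] [313 357] [318 366]
[-95.2 -70.8  20. ]
[-94.7 -70.3  34. ]
```

View pics/s4.png

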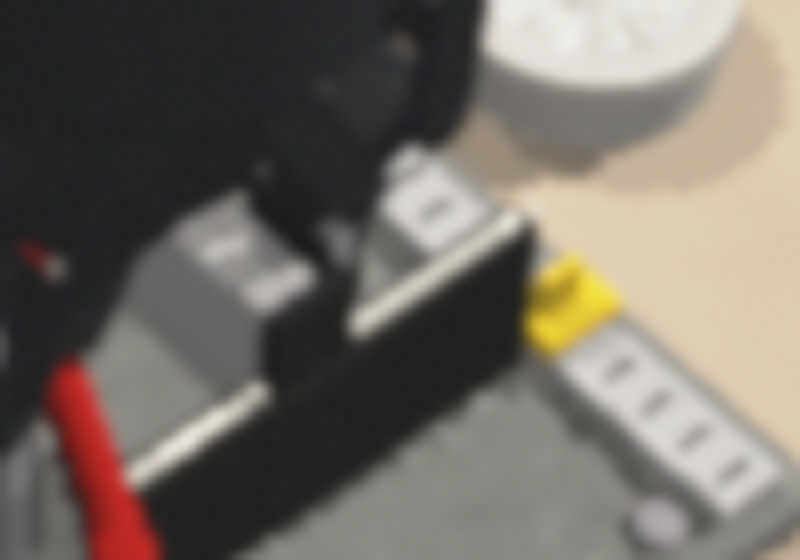

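The wrist camera puts the pointer at x ≈ −96.3 and the line at −95.8. The top camera agrees to within about 1 mm, so the leg is practically on its mark. With the leg held there, I'll swing the lever closed by closing the gripper while centring it on bar and lever.

>>> {"method": "apply_moves", "body": {"moves": "0.65 0.0004 -0.004 0.001 0; 0.55 0.001 -0.008 0.002 0; 0.47 0.0014 -0.011 0.003 0; 0.42 0.0017 -0.013 0.005 0; 0.37 0.002 -0.015 0.006 0", "force": 40}}

```text
time_s: 4.45
ee_pos: [0.497, -0.0921, 0.0471]
tcp_rot: [-3.141, 0.001, 0.155]
ft_force: [3.8, 4.5, -3.6]
finger_gap: 0.371
gripper_force: 3.4
```

```bash
cat > k.py <<'E'
from h import *
st=read_state();print(st['ee_pos'],st['tcp_rot'],st['ft_force'],st['finger_gap'],st['gripper_force'],'tcp',loc(st['ee_pos']))
c=cam('wrist',st);im=snapshot('wrist');import sys;cv2.imwrite(f'pics/{sys.argv[1]}.png',im[:,:,::-1])
g=im.astype(int).sum(2);I=im.astype(int)
# white line
for u in list(range(225,360,15))+list(range(415,540,10)):
    b=np.where(g[340:430,u]>560)[0]
    if 2<len(b)<14 and np.ptp(b)<14: m=340+b.mean(); print('line',u,m,len(b),loc(plane(c,(u,m),.064)))
# pointer top strip: below the dark yellow face
Y=(np.minimum(I[...,0],I[...,1])-I[...,2]); ys=yel(im)
p=np.argwhere(ys);p=p[(p[:,1]>400)];print('yel box',p.min(0),p.max(0),len(p))
for u in range(int(p[:,1].min()),int(p[:,1].max())+1,5):
    r=p[p[:,1]==u][:,0]; d=[v for v in r if 110<im[v,u,0]<150]
    e=[v for v in r if d and v>max(d) and im[v,u,0]>160]
    if d and e: m=(min(e)+max(e))/2; print('ptr',u,min(e),max(e),loc(plane(c,(u,m),.034)))
r=np.argwhere(red(im));hinge=proj(c,wor((-20,13,84)))
r=r[(r[:,1]>240)&(r[:,1]<420)]
if len(r):
    for v in range(r[:,0].min()+5,r[:,0].max(),20):
        q=r[r[:,0]==v][:,1]
        if len(q):print('lever',v,loc(plane(c,(q.mean(),v),.084)),len(q))
E
python3 k.py w5
```

```text
[ 0.4970409  -0.09212967  0.0470673 ] [-3.14071756e+00  9.44145075e-04  1.54982027e-01] [ 3.77293083  4.52301408 -3.57184514] 0.3706493262767174 3.365391031256877 tcp [-80.6   5.7  47.1]
line 300 355.5 6 [-97.   13.4  64. ]
line 315 355.5 6 [-97.    7.7  64. ]
line 445 423.5 12 [-128.4  -45.    64. ]
line 495 398.0 13 [-116.1  -63.8   64. ]
line 515 345.0 11 [-92.2 -68.3  64. ]
yel box [290 457] [318 500] 1156
ptr 462 294 314 [-89.9 -58.9  34. ]
ptr 467 308 316 [-93.9 -61.6  34. ]
ptr 472 314 316 [-95.5 -64.1  34. ]
ptr 477 315 318 [-96.2 -66.5  34. ]
ptr 482 314 318 [-96.  -68.7  34. ]
ptr 487 314 318 [-95.9 -71.   34. ]
ptr 492 314 318 [-95.9 -73.3  34. ]
ptr 497 291 317 [-89.9 -74.9  34. ]
lever 191 [-30.4  13.2  84. ] 27
lever 211 [-36.2  13.6  84. ] 27
lever 231 [-42.2  14.1  84. ] 26
lever 251 [-48.4  14.2  84. ] 26
lever 271 [-54.7  14.8  84. ] 25
lever 291 [-61.2  16.6  84. ] 16
lever 311 [-68.   15.4  84. ] 23
lever 331 [-74.9  16.2  84. ] 25
lever 351 [-82.1  16.5  84. ] 24
lever 371 [-89.6  17.   84. ] 24
lever 391 [-97.2  17.5  84. ] 24
```

The lever is nearly closed (~0.06 rad). The line reads −97.0 against the pointer's −96.0, a slight overshoot as the arm settled. I'll ease back 1 mm before the final pinch.

>>> {"method": "apply_moves", "body": {"moves": "0.37 0.0005 0 0 0; 0.37 0.0011 0.0002 0 0; 0.37 0.0011 0.0002 0 0; 0.37 0.0011 0.0002 0 0"}}

```text
time_s: 4.83
ee_pos: [0.4985, -0.0922, 0.0472]
tcp_rot: [-3.141, 0.0, 0.155]
ft_force: [3.8, 2.0, -1.9]
finger_gap: 0.37
gripper_force: 2.1
```

```bash
python3 k.py w6 | grep -E "tcp|line 3|ptr 4[89]|lever 39"
```

```text
[ 0.49850891 -0.09221515  0.04718895] [-3.14147873e+00  1.90972323e-04  1.54860150e-01] [ 3.77951046  1.96410596 -1.91058589] 0.37035659336012 2.0578566938638687 tcp [-79.2   5.4  47.2]
line 300 357.0 3 [-96.3  13.2  64. ]
line 315 355.5 6 [-95.7   7.4  64. ]
ptr 481 317 321 [-96.1 -68.9  34. ]
ptr 486 317 321 [-96.1 -71.2  34. ]
ptr 491 317 321 [-96.1 -73.5  34. ]
lever 396 [-97.9  17.1  84. ] 23
```

The line is at −95.7 and the pointer at −96.1, so the leg is on the mark. Now the final pinch.

>>> {"method": "apply_moves", "body": {"moves": "0.3 0 0 0 0; 0.2 0 0 0 0; 0.2 0 0 0 0; 0.2 0 0 0 0; 0.2 0 0 0 0", "force": 40}}

```text
time_s: 5.3
ee_pos: [0.4986, -0.0931, 0.0475]
tcp_rot: [3.141, -0.0, 0.154]
ft_force: [2.8, -4.7, 4.7]
finger_gap: 0.265
gripper_force: 40.9
```

>>> {"method": "apply_moves", "body": {"moves": "0.2 0 0 0 0; 0.2 0 0 0 0; 0.2 0 0 0 0; 0.2 0 0 0 0"}}

```text
time_s: 5.63
ee_pos: [0.4987, -0.093, 0.0475]
tcp_rot: [3.141, -0.0, 0.154]
ft_force: [2.0, -4.9, 5.6]
finger_gap: 0.264
gripper_force: 41.0
```

```bash
python3 k.py w7 | grep -E "tcp|line|ptr 4[789]|lever"; python3 - <<'E'
from h import *
ct=cam('top');g=np.mean([snapshot('top').astype(float) for _ in range(3)],0);s=g.sum(2)
for u in(349,350,351,352):
    v=np.arange(314,321);x=s[314:321,u]-s[314:321,u].min();x[x<.35*x.max()]=0;m=(v*x).sum()/x.sum();print('top line',loc(plane(ct,(u,m),.064)))
Y=np.clip(np.minimum(g[...,0],g[...,1])-g[...,2]-25,0,None)[308:323,353:371];vv,uu=np.mgrid[308:323,353:371]
print('top mark',loc(plane(ct,((uu*Y).sum()/Y.sum(),(vv*Y).sum()/Y.sum()),.022)))
E
```

```text
[ 0.49865393 -0.09304282  0.04754855] [ 3.14074453e+00 -2.86267338e-04  1.54295302e-01] [ 2.03740991 -4.9069751   5.5625822 ] 0.26394836418477635 41.00601643323898 tcp [-79.2   4.6  47.5]
line 345 378.5 10 [-106.2   -5.2   64. ]
line 485 400.0 13 [-116.1  -61.3   64. ]
line 505 345.5 12 [-91.4 -66.   64. ]
ptr 474 317 320 [-96.1 -66.6  34. ]
ptr 479 316 320 [-95.9 -68.9  34. ]
ptr 484 316 320 [-95.9 -71.2  34. ]
ptr 489 316 321 [-96.1 -73.6  34. ]
lever 195 [-30.3  12.4  84. ] 27
lever 215 [-36.1  12.4  84. ] 26
lever 235 [-42.2  12.2  84. ] 26
lever 255 [-48.4  12.   84. ] 26
lever 275 [-54.8  12.1  84. ] 26
lever 315 [-68.2  11.7  84. ] 24
lever 335 [-75.2  11.8  84. ] 24
lever 355 [-82.5  11.6  84. ] 24
lever 375 [-90.   11.7  84. ] 24
lever 395 [-97.7  11.5  84. ] 24
top line [-96.9 -45.9  64. ]
top line [-96.6 -47.8  64. ]
top line [-97.3 -49.6  64. ]
top line [-96.3 -51.6  64. ]
top mark [-95.4 -72.   22. ]
```

Pinched at 41 N with the lever parallel to the bar (slope ≈ 0). I'll recheck the white line, which now lies partly in shadow, from brightness profiles.

```bash
python3 - <<'E'
from h import *
st=read_state();c=cam('wrist',st);g=cv2.imread('pics/w7.png').astype(int).sum(2)
for y in(42,38,34,30,26,22,-16,-25,-32,-40,-46,-52,-56):
    u,v=proj(c,wor((-96,y,64)));u=int(round(u));v0=int(round(v))
    if 0<=u<640 and v0+16<480: print(y,u,v0,g[v0-14:v0+15,u].tolist())
E
```

```text
42 223 356 [115, 105, 98, 97, 91, 87, 79, 82, 82, 73, 72, 78, 70, 70, 70, 73, 71, 71, 75, 76, 73, 73, 74, 77, 74, 73, 70, 71, 72]
38 233 356 [82, 83, 80, 78, 76, 74, 73, 77, 76, 68, 66, 66, 64, 66, 76, 71, 76, 73, 77, 78, 74, 75, 73, 75, 74, 76, 78, 72, 75]
34 244 356 [77, 80, 73, 75, 72, 72, 75, 74, 72, 77, 76, 66, 70, 71, 76, 76, 79, 74, 74, 70, 71, 73, 73, 75, 75, 73, 72, 76, 75]
30 254 356 [73, 75, 75, 78, 68, 63, 67, 62, 68, 75, 71, 69, 70, 77, 72, 75, 78, 73, 75, 73, 74, 75, 74, 74, 73, 71, 77, 74, 71]
26 265 356 [78, 77, 75, 71, 76, 74, 76, 77, 69, 63, 68, 71, 72, 75, 73, 76, 74, 74, 78, 75, 70, 74, 72, 78, 75, 73, 77, 75, 79]
22 275 356 [69, 63, 66, 70, 74, 68, 65, 69, 62, 67, 65, 65, 62, 61, 61, 63, 62, 63, 60, 59, 63, 63, 62, 57, 64, 65, 65, 64, 65]
-16 374 356 [73, 72, 74, 69, 68, 66, 64, 66, 75, 70, 67, 67, 72, 72, 80, 76, 75, 75, 75, 77, 75, 74, 73, 79, 76, 75, 75, 78, 74]
-25 397 356 [73, 73, 76, 74, 76, 75, 77, 75, 76, 65, 66, 67, 68, 75, 77, 73, 72, 72, 76, 78, 75, 71, 73, 74, 76, 76, 75, 75, 73]
-32 415 356 [71, 74, 72, 73, 70, 77, 74, 74, 72, 70, 75, 75, 69, 63, 73, 73, 74, 70, 73, 77, 71, 73, 76, 76, 75, 71, 74, 74, 74]
-40 436 356 [77, 78, 82, 79, 79, 80, 82, 79, 83, 80, 81, 81, 82, 84, 80, 78, 77, 75, 74, 75, 76, 102, 118, 122, 123, 126, 123, 124, 124]
-46 452 356 [83, 71, 74, 72, 74, 74, 70, 77, 74, 73, 80, 86, 90, 87, 84, 87, 85, 89, 87, 87, 86, 86, 88, 88, 84, 85, 103, 115, 112]
-52 467 356 [76, 68, 78, 70, 71, 73, 70, 75, 71, 75, 71, 74, 77, 73, 75, 71, 71, 75, 74, 71, 83, 84, 87, 85, 87, 87, 88, 84, 86]
-56 478 356 [71, 76, 71, 73, 75, 75, 75, 74, 76, 74, 72, 73, 75, 74, 76, 74, 74, 73, 69, 71, 76, 75, 80, 71, 74, 72, 71, 80, 82]
```

```bash
python3 - <<'E'
from h import *
st=read_state();c7=cam('wrist',st)
w4=np.load('w4.npy');c4=cam('wrist',dict(ee_pos=w4[:3],tcp_rot=w4[3:]))
for n,c in(('w4',c4),('w7',c7)):
    g=cv2.imread(f'pics/{n}.png').astype(int).sum(2)
    for y in(-3,0,3):
        for x in np.arange(-84,-108,-1.0):
            pass
        xs=np.arange(-84,-108,-1.0);vals=[]
        for x in xs:
            u,v=proj(c,wor((x,y,84)));vals.append(int(cv2.remap(g.astype(np.float32),np.float32([[u]]),np.float32([[v]]),1)[0,0]))
        print(n,y,vals)
# scene: white line profile along stand x at z64
s=np.mean([snapshot('scene').astype(float) for _ in range(3)],0).sum(2);cv2.imwrite('pics/s7.png',snapshot('scene')[:,:,::-1])
cs=cam('scene');ct=cam('top');t=np.mean([snapshot('top').astype(float) for _ in range(3)],0).sum(2)
s4=cv2.resize(cv2.imread('pics/s4.png'),(100,70),interpolation=cv2.INTER_AREA).astype(float).sum(2);f=np.zeros((480,640));f[270:340,310:410]=s4
s0=cv2.imread('pics/scene0.png').astype(float).sum(2)
def peak(c,g,y,x0):
    xs=np.arange(x0-8,x0+8,.25);p=np.array([proj(c,wor((x,y,64))) for x in xs],np.float32)
    v=cv2.remap(g.astype(np.float32),p[:,:1],p[:,1:],1)[:,0];v=v-np.percentile(v,30);v[v<.5*v.max()]=0;return round(float((xs*v).sum()/v.sum()),2),round(float(v.max()))
for n,c,g,x0 in(('scene0',cs,s0,-70),('s4',cs,f,-96),('s7',cs,s,-96),('top0',ct,cv2.imread('pics/top0.png').astype(float).sum(2),-70),('t3(w3)',ct,cv2.imread('pics/t3.png').astype(float).sum(2),-87),('top7',ct,t,-96)):
    print(n,[peak(c,g,y,x0) for y in(-28,-32,-36,-40,-44,-48,-52)])
E
```

```text
w4 -3 [361, 355, 356, 355, 356, 355, 593, 594, 592, 593, 356, 111, 118, 241, 368, 63, 62, 68, 66, 63, 66, 66, 67, 72]
w4 0 [448, 449, 449, 442, 354, 559, 584, 585, 584, 584, 348, 80, 74, 80, 77, 70, 76, 74, 69, 66, 65, 63, 67, 63]
w4 3 [473, 473, 473, 375, 520, 610, 608, 608, 608, 608, 370, 77, 76, 77, 76, 70, 74, 74, 76, 76, 77, 78, 76, 65]
w7 -3 [442, 442, 441, 440, 440, 441, 655, 581, 583, 581, 178, 112, 113, 466, 530, 530, 305, 74, 74, 73, 67, 72, 75, 73]
w7 0 [443, 442, 442, 442, 442, 633, 574, 575, 574, 572, 184, 111, 107, 390, 530, 529, 530, 149, 77, 72, 66, 72, 74, 72]
w7 3 [467, 467, 467, 467, 615, 614, 599, 601, 599, 598, 190, 109, 110, 392, 530, 530, 530, 459, 65, 74, 68, 72, 76, 76]
scene0 [(-66.75, 390), (-66.62, 420), (-66.72, 397), (-66.76, 402), (-66.65, 432), (-66.73, 404), (-67.37, 295)]
s4 [(-92.73, 415), (-93.93, 428), (-93.92, 419), (-92.31, 431), (-92.12, 491), (-92.11, 487), (-92.15, 331)]
s7 [(-92.54, 412), (-93.66, 424), (-93.67, 408), (-92.11, 451), (-92.02, 488), (-91.92, 468), (-91.85, 319)]
top0 [(-69.86, 155), (-70.0, 171), (-69.85, 190), (-69.74, 156), (-69.88, 158), (-69.86, 172), (-69.5, 135)]
t3(w3) [(-88.42, 109), (-87.63, 126), (-89.03, 153), (-93.44, 117), (-93.34, 87), (-89.19, 138), (-87.0, 138)]
top7 [(-101.5, 18), (-99.72, 7), (-101.5, 10), (-100.42, 17), (-100.72, 5), (-99.75, 99), (-102.31, 109)]
```

Bar end and scene line show the leg moved less than 0.3 mm during the pinch. The line is at ≈ −95.7 and the pointer at ≈ −96, so the leg is on its mark. Handing in while still holding.

```bash
python3 -c "
from bench import *
s=read_state();print(s['time_s'],s['gripper_force'],s['finger_gap'],s['ee_pos'])
print(sign_off())"
```

```text
6.1833 41.00493751466274 0.2687972268527327 [ 0.49862069 -0.09304815  0.04750549]
the job is handed in; nothing more can be done
None
```

The job is handed in at 6.2 s: the leg is pulled out about 26 mm, its white line within about 0.5 mm of the yellow mark by my measurement, and the red lever is closed, with leg and lever still pinched together at 41 N.

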